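Press home the row of snap studs round a trap housing

TASK

Starting with the orange snap stud, run your fingertips along the row of studs on the rim of the green housing and press each one fully home with light finger pressure, one after the other in order to the far end of the row. Do it in one pass, keeping the fingertips within about 3 cm of the rim until the last stud is down. Do not grasp, lift or shove anything: the housing stays where it lies, the copper bobbin standing on it is not touched, and the other things around stay where they are; finish with the hand clear.

Things in the scene. Friction and masses are not known exactly. Their poses are not given: they have to be found in the camera images.
- housing: Loose lime-green round fan housing, about 1.2 kg, 244 mm across, 50 mm high, face up. Origin: centre of its underside; z up. A white slotted disc, 168 mm across, 3 mm thick, covers the middle of its top. Seven snap studs stand on its flat rim in a half circle of radius 105 mm, 30 degrees (54 mm) apart: stud0 (orange) in its -y direction, stud3 +x, stud6 +y.
- stud0_top (a point): Centre of the flat top (10 mm across) of snap stud 0, orange, the first of the row; it sinks with the stud. The stud is round, 33 mm across at the rim, its side sloping at 28 degrees up to the top, which is 56 mm above the table while proud and 52 mm when home (2 mm above the green rim).
- stud1_top (a point): Centre of the flat top (10 mm across) of snap stud 1, white, next in the row after stud0; it sinks with the stud. The stud is round, 33 mm across at the rim, its side sloping at 28 degrees up to the top, which is 56 mm above the table while proud and 52 mm when home (2 mm above the green rim).
- stud2_top (a point): Centre of the flat top (10 mm across) of snap stud 2, white, next in the row after stud1; it sinks with the stud. The stud is round, 33 mm across at the rim, its side sloping at 28 degrees up to the top, which is 56 mm above the table while proud and 52 mm when home (2 mm above the green rim).
- stud3_top (a point): Centre of the flat top (10 mm across) of snap stud 3, white, next in the row after stud2; it sinks with the stud. The stud is round, 33 mm across at the rim, its side sloping at 28 degrees up to the top, which is 56 mm above the table while proud and 52 mm when home (2 mm above the green rim).
- stud4_top (a point): Centre of the flat top (10 mm across) of snap stud 4, white, next in the row after stud3; it sinks with the stud. The stud is round, 33 mm across at the rim, its side sloping at 28 degrees up to the top, which is 56 mm above the table while proud and 52 mm when home (2 mm above the green rim).
- stud5_top (a point): Centre of the flat top (10 mm across) of snap stud 5, white, next in the row after stud4; it sinks with the stud. The stud is round, 33 mm across at the rim, its side sloping at 28 degrees up to the top, which is 56 mm above the table while proud and 52 mm when home (2 mm above the green rim).
- stud6_top (a point): Centre of the flat top (10 mm across) of snap stud 6, white, the last of the row; it sinks with the stud. The stud is round, 33 mm across at the rim, its side sloping at 28 degrees up to the top, which is 56 mm above the table while proud and 52 mm when home (2 mm above the green rim).
- stud0 (a joint): How far stud0 is pressed down, m: 0 fully proud, 0.004 fully home (hard stop). It needs about 1.5 N of downward push, has no spring, and stays where it is left.
- stud1 (a joint): How far stud1 is pressed down, m: 0 fully proud, 0.004 fully home (hard stop). It needs about 1.5 N of downward push, has no spring, and stays where it is left.
- stud2 (a joint): How far stud2 is pressed down, m: 0 fully proud, 0.004 fully home (hard stop). It needs about 1.5 N of downward push, has no spring, and stays where it is left.
- stud3 (a joint): How far stud3 is pressed down, m: 0 fully proud, 0.004 fully home (hard stop). It needs about 1.5 N of downward push, has no spring, and stays where it is left.
- stud4 (a joint): How far stud4 is pressed down, m: 0 fully proud, 0.004 fully home (hard stop). It needs about 1.5 N of downward push, has no spring, and stays where it is left.
- stud5 (a joint): How far stud5 is pressed down, m: 0 fully proud, 0.004 fully home (hard stop). It needs about 1.5 N of downward push, has no spring, and stays where it is left.
- stud6 (a joint): How far stud6 is pressed down, m: 0 fully proud, 0.004 fully home (hard stop). It needs about 1.5 N of downward push, has no spring, and stays where it is left.
- bobbin: Loose small copper bobbin with black flanges, 42 mm across and 32 mm high, standing on the white disc near the middle of the housing (its top 85 mm above the table). Origin: centre of its underside. To be left alone.
- spool: Loose spool of copper with black flanges, 80 mm across and 80 mm high, standing on the table. Origin: centre of its underside. To be left alone.
- adapter: Loose black power adapter, 75 x 48 x 32 mm (x, y, z). Origin: centre of its underside. To be left alone.
- screwdriver: Loose screwdriver with yellow handle, about 200 mm long, lying along its x axis beyond the housing. To be left alone.

How it is judged:
On the way, in this order (a step that is already met when the one before it is completed fails the run):
1. the orange stud is home (value of joint stud0 above 0.003 m), for 0.05 s.
2. the row is home up to its middle stud (value of joint each of stud0, stud1, stud2, stud3 above 0.003 m), for 0.05 s.
3. the whole row is home (all of step 2 and value of joint each of stud4, stud5, stud6 above 0.003 m), for 0.05 s.
At the end, for the whole second after the job is handed in: All seven studs are pressed at least 3 mm of their 4 mm; the housing lies flat and still within 20 mm of where it was, the bobbin still stands on it within 30 mm of its middle, and the spool, adapter and screwdriver are within 15 mm of where they were (all of step 3 and distance of housing from where it was at the start of the episode below 0.02 m and angle between housing's own z axis and vertical below 0.05 rad and linear speed of housing below 0.01 m/s and horizontal distance between bobbin and housing below 0.03 m and angle between bobbin's own z axis and vertical below 0.1 rad and z of bobbin in the frame of housing below 0.058 m and distance of each of spool, adapter, screwdriver from where it was at the start of the episode below 0.015 m); the robot touches nothing.
It fails at once if a stud is pressed (more than 2 mm) before the one ahead of it in the row is home ((value of joint stud1 above 0.002 m and value of joint stud0 below 0.003 m) or (value of joint stud2 above 0.002 m and value of joint stud1 below 0.003 m) or (value of joint stud3 above 0.002 m and value of joint stud2 below 0.003 m) or (value of joint stud4 above 0.002 m and value of joint stud3 below 0.003 m) or (value of joint stud5 above 0.002 m and value of joint stud4 below 0.003 m) or (value of joint stud6 above 0.002 m and value of joint stud5 below 0.003 m)).
It fails at once if the hand is taken away (fingertips more than about 6 cm above the rim) between the first stud and the last (value of joint stud0 above 0.003 m and value of joint stud6 below 0.003 m and height (world z) of the grasp point above 0.13 m).
It fails at once if the housing is pushed with more than 60 N (contact force between any of the fingers, the arm and housing above 60 N).
It fails at once if the housing is lifted (8 mm), tipped or shoved (20 mm) (height (world z) of housing above 0.008 m or angle between housing's own z axis and vertical above 0.08 rad or distance of housing from where it was at the start of the episode above 0.02 m).
It fails at once if the bobbin is touched, lifted or knocked over, or the spool, adapter or screwdriver is moved more than 15 mm (contact force between any of the fingers, the arm and bobbin above 0.5 N or z of bobbin in the frame of housing above 0.061 m or angle between bobbin's own z axis and vertical above 0.3 rad or distance of any of spool, adapter, screwdriver from where it was at the start of the episode above 0.015 m).
It also fails if it takes over 54 s, if anything falls off the work surface, if the arm or the gripper's body presses on something with over 40 N, if the wrist force passes 120 N, or if a joint passes its speed limit or range.

ROBOT

A 6-joint arm with a two-finger parallel gripper is mounted at the origin on the work surface. World frame = base frame: x ahead of the robot, y to its left, z up, the work surface at z = 0. Lengths are in m, angles in rad, forces in N, time in s.
With the tool pointing down it reaches from about 0.4 to 0.825 m from the base axis. Payload 7 kg.
Tool frame: the origin (TCP) lies between the finger pads; the fingertips stand 8 mm ahead of it and the grasp point (between the pads) lies 11 mm behind it (arm.finger_overhang is the distance from the TCP to the fingertips, in m); z points along the fingers, y is the line along which they close (so a half turn about z gives the same grasp; the last joint's range is limited). The gripper opens to 88 mm and grips with 3 to 60 N. Pads are 19 mm wide; open, the fingers measure 130 mm over their backs; the gripper's body (78 mm by 193 mm) begins 47 mm behind the grasp point.
Start: joints at [1.49, 0.359, 0.012, 0, -1.224, -0.288], TCP at [0.243, 0.63, 0.235] pointing down, gripper open.
Joint ranges: [-3.07, 3.07], [-1.43, 2.12], [-1.02, 1.25], [-3.03, 1.67], [-3.05, -0], [-3.03, 3.03]. Speed limits (rad/s): [2.39, 2.39, 3.01, 3.14, 3.14, 3.14].

INTERFACE

Orientations are given as [roll, pitch, yaw] about the fixed x, y, z axes, in that order (R = Rz(yaw) Ry(pitch) Rx(roll)).
In Python, from station import arm gives the robot as it stands.
- The arm moves only by the tool move_arm, never from a script. Its argument "rows" is text: rows parted by semicolons, each of 7 numbers parted by spaces: the turn, a rotation vector about the tool's x, y, z in degrees, then the shift along the tool's x, y, z in m, then the finger opening in m, from 0 to 0.0876. A call has 1 to 8 rows; each row shifts and turns the commanded pose from where the row before left it, along the tool's axes as they then stand; what a row does not reach is not made up. A row lasts 1/8 s, in which the tool goes at most 62.5 mm and 10.7 degrees, less where a joint would pass 70% of its speed; a pose out of reach is approached as far as the arm can. A call is refused whole if a number of a shift passes 0.0625 or a number of a turn 10.7, either way. A call with a gripper value outside its range is refused whole. The fingers move at their own pace and stop on an object; "squeeze" is the grip in N (left out, the last holds). Time passes only in rows, so rows that do not move let the fingers close. It gives the time, the measured TCP pose, the force, the opening and the grip force at its end, in the units of the state.
- arm.get_state(): the state, without advancing time (a new reading comes with each control period).
- arm.grab_frame(name): name is "side" or "top"; returns (picture, depth): 420x560x3 uint8, blue, green, red; 420x560 float32, m along the optical axis (not along the pixel's ray), 0 where there is no reading.
- arm.camera_model(name): a dict with "mtx" (3x3 intrinsics, pixels), "camera_from_world" (4x4, takes a point from world to camera coordinates). Camera axes: x right, y down, z forward; pixel columns grow to the right and rows downward; lengths in m; the calibration is good to about 2 mm. A picture is of the moment at which its call begins. camera_model takes no time and is no camera call.
- arm.job_done(): hands the job in; it is judged then, once.
The state is a dict: "t": time; "q": joint angles; "qd": joint speeds; "joint_efforts": joint torques, N m; "eef_pos": TCP position; "ee_rot": TCP orientation; "force": force on the tool from outside, world axes, zero at the start; "moment": the same for the moment, N m; "width": finger opening in m; "gripper_force": force on a finger pad.
Only numpy, scipy, OpenCV 4.12 (cv2) and the standard library are available. Lean on these libraries where they do the work, as an engineer would, in place of code of your own. Each camera call takes 0.05 s, during which the arm holds its last target. There are 200 camera calls.

## Working session

There is one attempt and no reset: what is moved stays moved. The work goes in short steps, Python scripts to look and compute and a tool call to move; the robot and the scene stay as the last step left them, time stands still between calls to the robot, and variables do not carry over. Pictures are saved under pics/ and viewed, at most 10 in all, crops included, and the job is handed in when it is done.

Besides the shell and the picture viewer there is one more tool, called after "Emit:" in YAML: its name, and indented under it one key for each argument. move_arm: Moves the arm, as the interface text tells. Its arguments: {"type":"object","properties":{"rows":{"type":"string"},"squeeze":{"type":"number"}},"required":["rows"]}

```bash
mkdir -p pics; ls; python3 - <<'E'
from station import arm
import cv2,numpy as np
s=arm.get_state()
print({k:np.round(v,3).tolist() for k,v in s.items()}, arm.finger_overhang)
for n in("top","side"):
    p,d=arm.grab_frame(n); cv2.imwrite(f"pics/{n}0.png",p); np.save(f"{n}0.npy",d)
    m=arm.camera_model(n); print(n,np.round(m["mtx"],1).tolist(),np.round(np.linalg.inv(m["camera_from_world"]),3).tolist())
E
```

```text
pics
{'t': 0.0, 'q': [1.49, 0.359, 0.011, -0.0, -1.224, -0.288], 'qd': [-0.001, 0.0, 0.002, 0.0, -0.0, 0.001], 'joint_efforts': [-0.001, -58.272, 29.306, 6.997, 0.007, -0.0], 'eef_pos': [0.243, 0.629, 0.234], 'ee_rot': [3.14, -0.0, -0.369], 'force': [-1.099, 0.239, 0.157], 'moment': [-0.046, 0.042, -0.043], 'gripper_force': 0.0, 'width': 0.088} 0.008
top [[396.5, 0.0, 277.7], [0.0, 396.5, 214.1], [0.0, 0.0, 1.0]] [[-0.011, -0.986, 0.164, 0.443], [-1.0, 0.01, -0.01, -0.004], [0.008, -0.164, -0.986, 1.104], [0.0, 0.0, 0.0, 1.0]]
side [[496.1, 0.0, 282.5], [0.0, 496.1, 214.9], [0.0, 0.0, 1.0]] [[-0.981, -0.158, 0.114, 0.488], [-0.194, 0.752, -0.63, 0.752], [0.014, -0.64, -0.768, 0.998], [0.0, 0.0, 0.0, 1.0]]
```

View pics/top0.png

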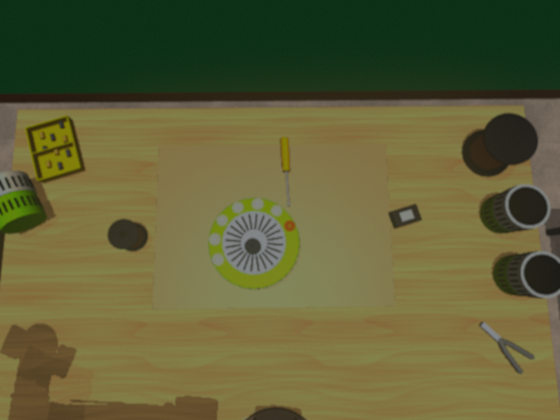

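View pics/side0.png

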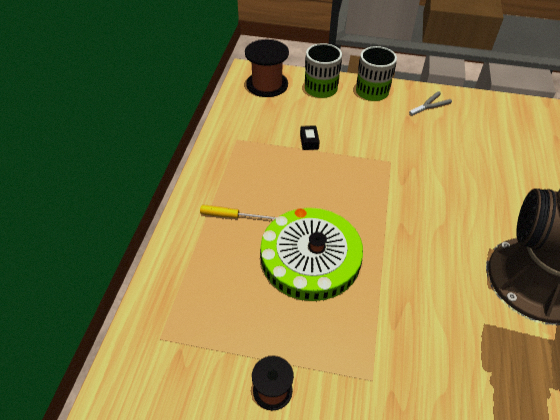

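The top view shows the housing centred near (254,243), with the orange stud at (290,226). The white studs run over the far side to about (217,260), and the screwdriver is at (287,170). In the side view the housing is at (312,250) and orange at (300,213). Next I'll measure these properly.

```bash
cat > h.py <<'E'
from station import arm
import cv2,numpy as np
def ray(n,uv,z):
    m=arm.camera_model(n);T=np.linalg.inv(m["camera_from_world"])
    d=T[:3,:3]@np.linalg.inv(m["mtx"])@np.array([uv[0],uv[1],1.]);o=T[:3,3]
    return o+d*(z-o[2])/d[2]
def proj(n,P):
    m=arm.camera_model(n);c=m["camera_from_world"]@np.append(P,1);u=m["mtx"]@c[:3];return u[:2]/u[2]
E
python3 - <<'E'
from h import *
for n in("top","side"):
    p=cv2.imread(f"pics/{n}0.png");hsv=cv2.cvtColor(p,cv2.COLOR_BGR2HSV)
    roi=np.zeros(p.shape[:2],np.uint8)
    if n=="top": roi[190:300,200:310]=255
    else: roi[195:310,250:375]=255
    g=cv2.inRange(hsv,(26,150,90),(70,255,255))&roi
    o=cv2.inRange(hsv,(2,150,120),(13,255,255))&roi
    # orange
    c=max(cv2.findContours(o,0,2)[0],key=cv2.contourArea);M=cv2.moments(c);ou=(M['m10']/M['m00'],M['m01']/M['m00'])
    print(n,"orange",np.round(ou,1),cv2.contourArea(c),np.round(ray(n,ou,.053),4))
    # white stuff: disc & studs
    w=cv2.inRange(hsv,(0,0,130),(180,120,255))&roi
    cs=[c for c in cv2.findContours(w,cv2.RETR_EXTERNAL,2)[0] if cv2.contourArea(c)>25]
    for c in cs:
        e=cv2.moments(c);u=(e['m10']/e['m00'],e['m01']/e['m00'])
        print("white",np.round(u,1),cv2.contourArea(c),np.round(ray(n,u,.053),4))
    # housing outline: hull of top-face colours cast to z=.05
    c=max(cv2.findContours(cv2.morphologyEx(g|o|w,cv2.MORPH_OPEN,np.ones((3,3))),0,2)[0],key=cv2.contourArea)
    P=np.array([ray(n,q[0],.05)[:2] for q in cv2.convexHull(c)],np.float32)
    print("circle",cv2.minEnclosingCircle(P), cv2.fitEllipse(P))
E
```

```text
Traceback (most recent call last):
ValueError: max() iterable argument is empty
```

```bash
python3 - <<'E'
from h import *
for n,a in(("top",[(290,226),(258,203),(210,243),(254,222),(230,285),(180,280)]),("side",[(300,213),(269,236),(355,260),(350,245),(200,260)])):
    p=cv2.imread(f"pics/{n}0.png");hsv=cv2.cvtColor(p,cv2.COLOR_BGR2HSV)
    for u,v in a: print(n,(u,v),hsv[v,u],p[v,u])
E
```

```text
top (290, 226) [ 18 209 132] [ 24  90 132]
top (258, 203) [ 68   8 133] [130 133 129]
top (210, 243) [ 37  98 133] [ 82 133 121]
top (254, 222) [ 90   7 115] [115 115 112]
top (230, 285) [ 31  84 131] [ 88 131 130]
top (180, 280) [ 27  95 131] [ 82 126 131]
side (300, 213) [ 15 248 213] [  6 112 213]
side (269, 236) [ 60   6 216] [211 216 211]
side (355, 260) [ 40 255 217] [  0 217 142]
side (350, 245) [ 40 253 217] [  2 217 143]
side (200, 260) [ 18 140 211] [ 95 163 211]
```

```bash
cat > meas.py <<'E'
from h import *
def cen(c):
    M=cv2.moments(c);return M['m10']/M['m00'],M['m01']/M['m00']
def measure(n,p):
    hsv=cv2.cvtColor(p,cv2.COLOR_BGR2HSV)
    roi=np.zeros(p.shape[:2],np.uint8)
    if n=="top": roi[190:300,200:310]=255
    else: roi[195:310,250:375]=255
    g=cv2.inRange(hsv,(28,165,60),(70,255,255))&roi
    o=cv2.inRange(hsv,(0,165,90),(21,255,255))&roi
    w=cv2.inRange(hsv,(0,0,100),(180,50,255))&roi
    for nm,m in(("orange",o),("white",w)):
        for c in cv2.findContours(m,cv2.RETR_EXTERNAL,2)[0]:
            if cv2.contourArea(c)>15:
                u=cen(c);print(n,nm,np.round(u,1),cv2.contourArea(c),np.round(ray(n,u,.053),4))
    c=max(cv2.findContours(cv2.morphologyEx(g|o|w,cv2.MORPH_OPEN,np.ones((3,3))),0,2)[0],key=cv2.contourArea)
    P=np.array([ray(n,q[0],.05)[:2] for q in cv2.convexHull(c)],np.float32)
    print("circle",cv2.minEnclosingCircle(P), cv2.fitEllipse(P))
E
python3 - <<'E'
from meas import *
for n in("top","side"): measure(n,cv2.imread(f"pics/{n}0.png"))
E
```

```text
top orange [289.4 225.4] 68.5 [ 0.5874 -0.0447  0.053 ]
top white [217.5 259. ] 68.0 [0.5    0.1461 0.053 ]
top white [214.3 238.8] 68.0 [0.5536 0.1553 0.053 ]
top white [221.6 219.8] 55.0 [0.6042 0.1365 0.053 ]
top white [253.5 242.4] 2984.0 [0.5427 0.0512 0.053 ]
top white [276.2 210. ] 55.0 [ 0.6294 -0.0099  0.053 ]
top white [237.4 207. ] 57.5 [0.6388 0.0945 0.053 ]
top white [257.3 203.6] 62.5 [0.6477 0.041  0.053 ]
circle ((0.5421544313430786, 0.04950863495469093), 0.11946599930524826) ((0.5303682088851929, 0.039304979145526886), (0.19931554794311523, 0.23649798333644867), 41.92959976196289)
side orange [299.9 212.2] 66.5 [ 0.5874 -0.0409  0.053 ]
side white [323.9 282.9] 93.0 [0.4995 0.151  0.053 ]
side white [299.7 282.1] 94.0 [0.5528 0.16   0.053 ]
side white [279.  271.2] 75.0 [0.6038 0.1411 0.053 ]
side white [268.1 253.9] 72.0 [0.6381 0.0994 0.053 ]
side white [269.  235.5] 67.5 [0.6474 0.0461 0.053 ]
side white [311.4 246.5] 3045.0 [0.5426 0.0576 0.053 ]
side white [281.  220.6] 53.5 [ 0.6284 -0.0048  0.053 ]
circle ((0.5438157320022583, 0.06665423512458801), 0.13442370295524597) ((0.5423567295074463, 0.06424308568239212), (0.2400369942188263, 0.27043136954307556), 5.641762733459473)
```

```bash
cat > plan.py <<'E'
from h import *
from scipy.optimize import least_squares
from scipy.spatial.transform import Rotation as R
T=np.array([[.5874,-.0447],[.6294,-.0099],[.6477,.041],[.6388,.0945],[.6042,.1365],[.5536,.1553],[.5,.1461]])
S=np.array([[.5874,-.0409],[.6284,-.0048],[.6474,.0461],[.6381,.0994],[.6038,.1411],[.5528,.16],[.4995,.151]])
m=(T+S)/2
f=lambda p:(np.c_[p[0]+.105*np.cos(p[2]+np.arange(7)*np.pi/6),p[1]+.105*np.sin(p[2]+np.arange(7)*np.pi/6)]-m).ravel()
p=least_squares(f,[.543,.053,-1.1]).x
ang=p[2]+np.arange(7)*np.pi/6
rt=.1065
tgt=np.c_[p[0]+rt*np.cos(ang),p[1]+rt*np.sin(ang)]
yaw=-39+22*np.arange(7)
def delta(x,y,z,yw=None):
    "shift in tool axes from the measured pose to x,y,z; turn about tool z to yaw"
    s=arm.get_state();e=R.from_euler('xyz',s["ee_rot"]);d=e.inv().apply(np.array([x,y,z])-s["eef_pos"])
    r=None if yw is None else np.degrees((e.inv()*R.from_euler('xyz',[np.pi,0,np.radians(yw)])).as_rotvec())
    print("t",round(s["t"],2),"pos",np.round(s["eef_pos"],4),"rpy",np.round(np.degrees(s["ee_rot"]),2),"F",np.round(s["force"],1),"w",round(s["width"],4))
    print("shift",np.round(d,4),"turn",None if r is None else np.round(r,2))
E
python3 - <<'E'
from plan import *
print(p[:2],np.degrees(p[2]),"res mm",np.round(f(p).reshape(-1,2)*1e3,1).tolist());print(tgt.round(4).tolist())
delta(*tgt[0],.235,yaw[0])
E
```

```text
[0.54331336 0.05309961] -65.31527449018739 res mm [[-0.2, 0.5], [0.1, -0.2], [0.3, -0.2], [0.3, 0.0], [0.0, -0.0], [-0.2, -0.0], [-0.3, -0.0]]
[[0.5878, -0.0437], [0.6302, -0.0085], [0.6494, 0.0432], [0.6401, 0.0976], [0.6049, 0.14], [0.5532, 0.1591], [0.4988, 0.1499]]
t 0.1 pos [0.2432 0.6292 0.2337] rpy [ 1.7992e+02 -1.0000e-02 -2.1140e+01] F [-0.2  0.7  0.2] w 0.0878
shift [ 5.640e-01  5.034e-01 -5.000e-04] turn [ 0.08 -0.02 17.86]
```

Emit:
move_arm:
  rows: "0 0 0 0.04 0.036 0 0; 0 0 0 0.04 0.036 0 0; 0 0 0 0.04 0.036 0 0; 0 0 0 0.04 0.036 0 0; 0 0 0 0.04 0.036 0 0; 0 0 0 0.04 0.036 0 0; 0 0 0 0.04 0.036 0 0; 0 0 0 0.04 0.036 0 0"
  squeeze: 5

```text
t: 1.1
eef_pos: [0.4383, 0.2439, 0.2345]
ee_rot: [3.142, 0.0, -0.368]
force: [1.1, 0.7, 0.5]
width: 0.0132
gripper_force: 0.0
```

Emit:
move_arm:
  rows: "0 0 0 0.04 0.036 0 0; 0 0 0 0.04 0.036 0 0; 0 0 0 0.04 0.036 0 0; 0 0 0 0.04 0.036 0 0; 0 0 0 0.04 0.036 0 0; 0 0 9 0 0 0 0; 0 0 8.8 0 0 0 0; 0 0 0 0 0 0 0"

```text
t: 2.1
eef_pos: [0.5594, 0.0053, 0.2341]
ee_rot: [3.141, 0.001, -0.679]
force: [-0.8, 0.1, -0.0]
width: 0.0009
gripper_force: 0.0
```

```bash
python3 -c "
from plan import *
delta(*tgt[0],.120,yaw[0])"
```

```text
t 2.1 pos [0.5594 0.0053 0.2341] rpy [ 1.7996e+02  3.0000e-02 -3.8910e+01] F [-0.8  0.1 -0. ] w 0.0009
shift [0.0529 0.0202 0.1141] turn [0.04 0.03 0.09]
```

Emit:
move_arm:
  rows: "0 0 0 0.027 0.01 0.03 0; 0 0 0 0.026 0.01 0.03 0; 0 0 0 0 0 0.04 0; 0 0 0 0 0 0.034 0; 0 0 0 0 0 0 0; 0 0 0 0 0 0 0"

```text
t: 2.85
eef_pos: [0.5892, -0.043, 0.1018]
ee_rot: [-3.141, -0.001, -0.677]
force: [-0.4, 0.4, 0.9]
width: 0.0008
gripper_force: 0.0
```

```bash
python3 -c "
from plan import *
delta(*tgt[0],.072,yaw[0])
a,_=arm.grab_frame('side');b,_=arm.grab_frame('top')
cv2.imwrite('pics/c1.png',np.hstack([cv2.resize(a[150:320,220:400],None,fx=2.2,fy=2.2,interpolation=2),cv2.resize(b[150:320,180:360],None,fx=2.2,fy=2.2,interpolation=2)]))
print(proj('side',[*tgt[0],.056]),proj('top',[*tgt[0],.056]))"
```

```text
t 2.85 pos [ 0.5892 -0.043   0.1018] rpy [-1.7996e+02 -7.0000e-02 -3.8790e+01] F [-0.4  0.4  0.9] w 0.0008
shift [-0.0007  0.0014  0.0298] turn [-0.04 -0.06  0.21]
[300.01777816 210.61023126] [289.03486005 225.08694398]
```

View pics/c1.png

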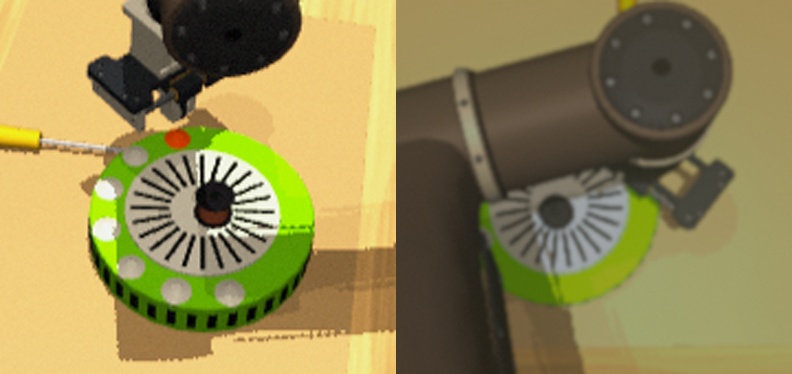

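The left half shows the gripper over the orange stud at crop (177,138), and the bobbin is clear. The fingers look split, so I'll look closer.

```bash
python3 -c "
from plan import *
a,_=arm.grab_frame('side')
u=proj('side',[.5892,-.043,.094]);print(u,(u-[240,150])*7, (proj('side',[.5892,-.043,.056])-[240,150])*7)
cv2.imwrite('pics/c2.png',cv2.resize(a[150:225,240:340],None,fx=7,fy=7,interpolation=2))
print(arm.get_state()['width'])"
```

```text
[300.04389999 200.62186877] [420.3072999  354.35308142] [415.9016938  425.05056728]
0.00040065360234530113
```

View pics/c2.png

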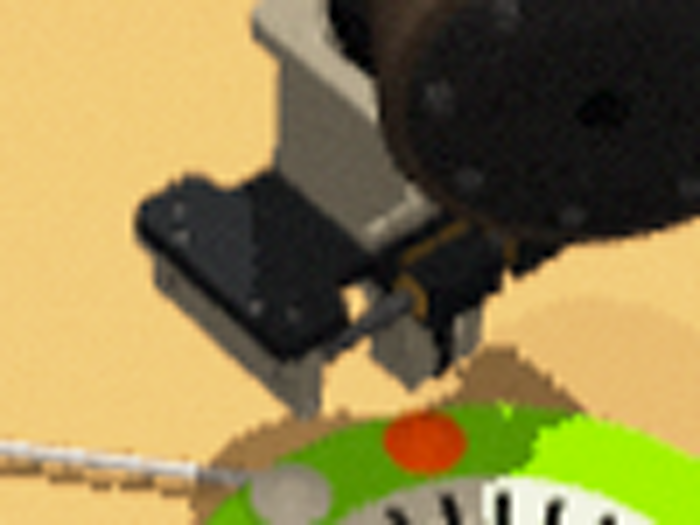

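The fingertip's lowest point is at about (410,390) in the crop, close to the predicted (420,354). I'll use depth to check whether the grey plate at left, whose bottom is near (310,415), hangs low.

```bash
python3 -c "
from plan import *
_,d=arm.grab_frame('side');m=arm.camera_model('side');T=np.linalg.inv(m['camera_from_world']);s=arm.get_state();e=R.from_euler('xyz',s['ee_rot'])
print(s['eef_pos'])
for c in [(300,390),(250,340),(190,290),(315,405),(280,330),(200,220),(410,360),(385,330),(420,375),(440,280),(460,330),(320,150)]:
    u=np.array(c)/7+[240,150];z=d[int(u[1]),int(u[0])];P=(T@np.append(np.linalg.inv(m['mtx'])@np.array([u[0],u[1],1])*z,1))[:3]
    print(c,P.round(3),'tool',e.inv().apply(P-s['eef_pos']).round(3))"
```

```text
[ 0.58920137 -0.04295458  0.10219016]
(300, 390) [0.615 0.049 0.173] tool [-0.038 -0.088 -0.071]
(250, 340) [0.633 0.04  0.182] tool [-0.018 -0.092 -0.08 ]
(190, 290) [0.656 0.024 0.183] tool [ 0.01  -0.094 -0.081]
(315, 405) [0.611 0.044 0.161] tool [-0.038 -0.082 -0.059]
(280, 330) [0.621 0.052 0.203] tool [-0.035 -0.094 -0.101]
(200, 220) [0.655 0.009 0.201] tool [ 0.019 -0.083 -0.098]
(410, 360) [ 0.59  -0.023  0.113] tool [-0.012 -0.016 -0.011]
(385, 330) [ 0.6   -0.032  0.116] tool [ 0.002 -0.016 -0.014]
(420, 375) [ 0.587 -0.029  0.099] tool [-0.01  -0.01   0.003]
(440, 280) [0.579 0.002 0.182] tool [-0.036 -0.029 -0.08 ]
(460, 330) [ 0.576 -0.045  0.108] tool [-0.009  0.01  -0.006]
(320, 150) [ 0.62  -0.005  0.225] tool [ 0.    -0.049 -0.123]
```

The plate is the gripper body, 58 mm behind the TCP, so it clears the bobbin. I can descend.

Emit:
move_arm:
  rows: "0 0 0 -0.001 0.001 0.02 0; 0 0 0 0 0 0.011 0; 0 0 0 0 0 0 0; 0 0 0 0 0 0 0"

```text
t: 3.55
eef_pos: [0.5874, -0.0434, 0.0701]
ee_rot: [-3.141, -0.001, -0.679]
force: [0.2, 0.1, 1.3]
width: 0.0003
gripper_force: 0.0
```

```bash
python3 -c "
from plan import *
delta(*tgt[0],.060,yaw[0])"
```

```text
t 3.55 pos [ 0.5874 -0.0434  0.0701] rpy [-1.7998e+02 -3.0000e-02 -3.8910e+01] F [0.2 0.1 1.3] w 0.0003
shift [ 0.0005 -0.      0.0101] turn [-0.02 -0.03  0.09]
```

Emit:
move_arm:
  rows: "0 0 0 0 0 0.003 0; 0 0 0 0 0 0.002 0; 0 0 0 0 0 0.002 0; 0 0 0 0 0 0.002 0; 0 0 0 0 0 0 0"

```text
t: 4.18
eef_pos: [0.5869, -0.0434, 0.0604]
ee_rot: [3.141, 0.0, -0.679]
force: [0.4, 0.2, -0.1]
width: 0.0008
gripper_force: 0.0
```

Emit:
move_arm:
  rows: "0 0 0 0 0 0.0005 0; 0 0 0 0 0 0.0005 0; 0 0 0 0 0 0 0"

```text
t: 4.55
eef_pos: [0.587, -0.0435, 0.0602]
ee_rot: [-3.141, -0.0, -0.679]
force: [-3.1, 0.9, 6.3]
width: 0.0003
gripper_force: 3.3
```

The force rose to 6 N at z = 60.2 mm, which matches the home height, so stud0 is home. Now I'll compute the nominal stud-to-stud shifts.

```bash
python3 -c "
from plan import *
for i in range(1,7):
    print(i,R.from_euler('xyz',[np.pi,0,np.radians(yaw[i])]).inv().apply(np.append(tgt[i]-tgt[i-1],0)).round(4))
print(tgt[0])"
```

```text
1 [ 0.0303 -0.0461 -0.    ]
2 [ 0.0236 -0.0498 -0.    ]
3 [ 0.0164 -0.0526 -0.    ]
4 [ 0.0089 -0.0544 -0.    ]
5 [ 0.0013 -0.0551 -0.    ]
6 [-0.0064 -0.0548 -0.    ]
[ 0.5877904  -0.04366837]
```

Emit:
move_arm:
  rows: "0 0 0 0 0 -0.011 0; 0 0 -7.35 0 0 0 0; 0 0 -7.35 0 0 0 0; 0 0 -7.35 0 0 0 0; 0 0 0 0.01 -0.015 0 0; 0 0 0 0.01 -0.015 0 0; 0 0 0 0.01 -0.016 0 0; 0 0 0 0 0 0 0"

```text
t: 5.55
eef_pos: [0.6304, -0.0067, 0.0702]
ee_rot: [3.142, -0.0, -0.294]
force: [0.1, -0.7, -0.5]
width: 0.0007
gripper_force: 0.0
```

```bash
python3 -c "
from plan import *
delta(*tgt[1],.060,yaw[1])
a,_=arm.grab_frame('side')
cv2.imwrite('pics/c3.png',cv2.resize(a[150:225,240:340],None,fx=7,fy=7,interpolation=2))"
```

```text
t 5.55 pos [ 0.6304 -0.0067  0.0702] rpy [ 1.800e+02 -1.000e-02 -1.684e+01] F [ 0.1 -0.7 -0.5] w 0.0007
shift [0.0003 0.0018 0.0102] turn [ 0.   -0.01  0.16]
```

View pics/c3.png

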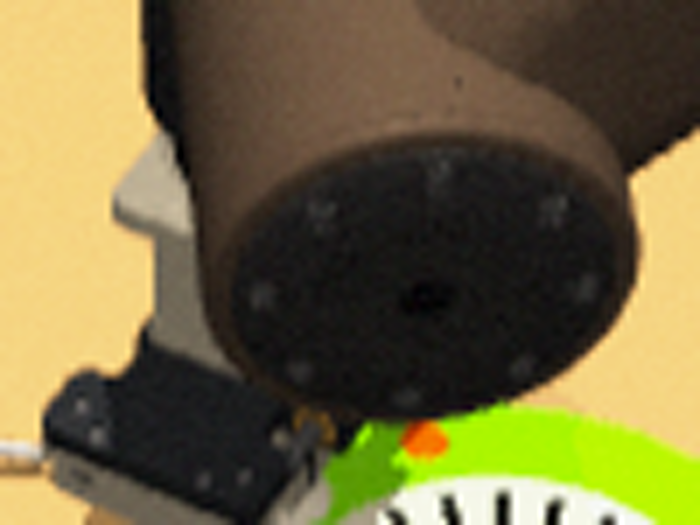

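The orange stud at (425,440) shows as a flatter disc, consistent with being home. Next is stud1, with the 2 mm sideways correction.

Emit:
move_arm:
  rows: "0 0 0 0 0.002 0.002 0; 0 0 0 0 0 0.002 0; 0 0 0 0 0 0.002 0; 0 0 0 0 0 0.002 0; 0 0 0 0 0 0.0015 0; 0 0 0 0 0 0.0005 0; 0 0 0 0 0 0.0003 0; 0 0 0 0 0 0 0"

```text
t: 6.6
eef_pos: [0.6284, -0.0101, 0.0603]
ee_rot: [3.141, 0.0, -0.295]
force: [-1.4, -0.6, 1.9]
width: 0.0006
gripper_force: 1.0
```

Emit:
move_arm:
  rows: "0 0 0 0 0 0.0006 0; 0 0 0 0 0 0 0; 0 0 0 0 0 0 0"

```text
t: 6.98
eef_pos: [0.6284, -0.0101, 0.0602]
ee_rot: [3.141, -0.0, -0.294]
force: [-3.1, -1.1, 6.5]
width: 0.0004
gripper_force: 3.0
```

```bash
python3 -c "
from plan import *
delta(*tgt[1],.060,yaw[1])"
```

```text
t 6.97 pos [ 0.6284 -0.0101  0.0602] rpy [ 1.7999e+02 -1.0000e-02 -1.6870e+01] F [-3.1 -1.1  6.5] w 0.0004
shift [ 0.0013 -0.0021  0.0002] turn [ 0.01 -0.01  0.13]
```

Emit:
move_arm:
  rows: "0 0 0 0 0 -0.0115 0; 0 0 -7.35 0 0 0 0; 0 0 -7.35 0 0 0 0; 0 0 -7.35 0 0 0 0; 0 0 0 0.009 -0.018 0 0; 0 0 0 0.009 -0.018 0 0; 0 0 0 0.0075 -0.015 0 0; 0 0 0 0 0 0 0"

```text
t: 7.98
eef_pos: [0.6498, 0.045, 0.071]
ee_rot: [-3.142, -0.0, 0.092]
force: [0.2, 0.2, 0.4]
width: 0.0008
gripper_force: 0.0
```

Emit:
move_arm:
  rows: "0 0 0 0 0 0 0; 0 0 0 0 0 0 0"

```text
t: 8.22
eef_pos: [0.649, 0.0428, 0.0711]
ee_rot: [3.142, 0.0, 0.09]
force: [-0.7, -0.7, -0.2]
width: 0.0005
gripper_force: 0.0
```

```bash
python3 -c "
from plan import *
delta(*tgt[2],.060,yaw[2])"
```

```text
t 8.22 pos [0.649  0.0428 0.0711] rpy [1.80e+02 2.00e-02 5.14e+00] F [-0.7 -0.7 -0.2] w 0.0005
shift [ 0.0004 -0.0004  0.0111] turn [0.   0.02 0.14]
```

Emit:
move_arm:
  rows: "0 0 0 0 0 0.003 0; 0 0 0 0 0 0.002 0; 0 0 0 0 0 0.002 0; 0 0 0 0 0 0.002 0; 0 0 0 0 0 0.0015 0; 0 0 0 0 0 0.0009 0; 0 0 0 0 0 0 0; 0 0 0 0 0 0 0"

```text
t: 9.22
eef_pos: [0.6492, 0.0429, 0.0603]
ee_rot: [3.141, -0.0, 0.09]
force: [-2.6, -2.1, 5.5]
width: 0.0003
gripper_force: 2.7
```

Emit:
move_arm:
  rows: "0 0 0 0 0 -0.0115 0; 0 0 -7.35 0 0 0 0; 0 0 -7.35 0 0 0 0; 0 0 -7.35 0 0 0 0; 0 0 0 0.006 -0.018 0 0; 0 0 0 0.006 -0.018 0 0; 0 0 0 0.005 -0.017 0 0; 0 0 0 0 0 0 0"

```text
t: 10.22
eef_pos: [0.6398, 0.1001, 0.0714]
ee_rot: [-3.142, -0.0, 0.477]
force: [0.0, -0.0, 0.2]
width: 0.0006
gripper_force: 0.0
```

Emit:
move_arm:
  rows: "0 0 0 0 0 0 0; 0 0 0 0 0 0 0"

```text
t: 10.48
eef_pos: [0.6401, 0.0977, 0.0712]
ee_rot: [-3.142, 0.0, 0.475]
force: [-0.6, -0.8, 0.6]
width: 0.0007
gripper_force: 0.0
```

```bash
python3 -c "
from plan import *
delta(*tgt[3],.060,yaw[3])"
```

```text
t 10.47 pos [0.6401 0.0977 0.0712] rpy [-1.800e+02  1.000e-02  2.719e+01] F [-0.6 -0.8  0.6] w 0.0007
shift [-0.0001  0.0002  0.0112] turn [-0.    0.01  0.19]
```

Emit:
move_arm:
  rows: "0 0 0 0 0 0.003 0; 0 0 0 0 0 0.002 0; 0 0 0 0 0 0.002 0; 0 0 0 0 0 0.002 0; 0 0 0 0 0 0.0015 0; 0 0 0 0 0 0.0012 0; 0 0 0 0 0 0 0; 0 0 0 0 0 0 0"

```text
t: 11.48
eef_pos: [0.6401, 0.0978, 0.0602]
ee_rot: [3.141, -0.0, 0.475]
force: [-2.1, -0.4, 5.8]
width: 0.0002
gripper_force: 2.9
```

```bash
python3 -c "
from plan import *
delta(*tgt[3],.060,yaw[3])
a,_=arm.grab_frame('side')
cv2.imwrite('pics/c4.png',cv2.resize(a[190:310,240:380],None,fx=5,fy=5,interpolation=2))"
```

```text
t 11.47 pos [0.6401 0.0978 0.0602] rpy [ 1.7998e+02 -1.0000e-02  2.7230e+01] F [-2.1 -0.4  5.8] w 0.0002
shift [-0.0001  0.0002  0.0002] turn [ 0.02 -0.01  0.23]
```

View pics/c4.png

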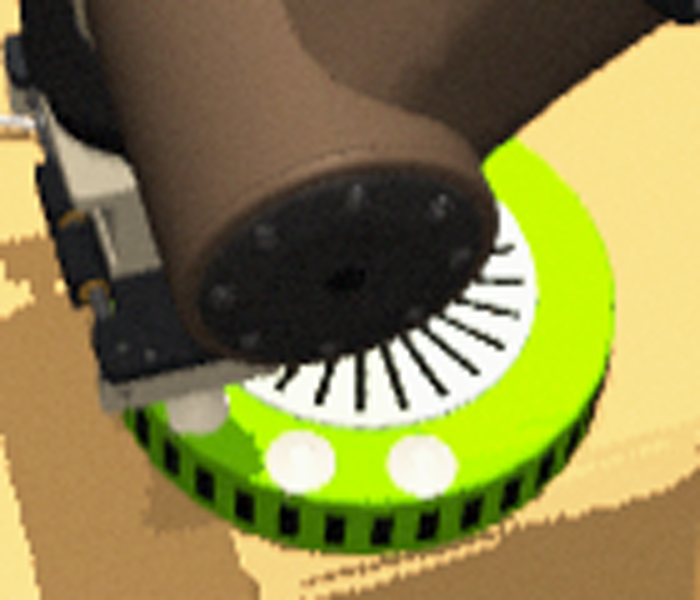

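The remaining studs sit at crop (300,462) and (422,465), the same pixels as before, so the housing hasn't shifted. On to stud4.

Emit:
move_arm:
  rows: "0 0 0 0 0 -0.0115 0; 0 0 -7.35 0 0 0 0; 0 0 -7.35 0 0 0 0; 0 0 -7.35 0 0 0 0; 0 0 0 0.003 -0.018 0 0; 0 0 0 0.003 -0.018 0 0; 0 0 0 0.003 -0.0182 0 0; 0 0 0 0 0 0 0"

```text
t: 12.52
eef_pos: [0.6038, 0.1418, 0.0714]
ee_rot: [-3.142, -0.0, 0.862]
force: [0.6, -0.0, 1.2]
width: 0.0007
gripper_force: 0.0
```

Emit:
move_arm:
  rows: "0 0 0 0 0 0 0; 0 0 0 0 0 0 0"

```text
t: 12.78
eef_pos: [0.605, 0.1401, 0.0711]
ee_rot: [3.142, -0.0, 0.86]
force: [0.6, 0.1, 0.2]
width: 0.0002
gripper_force: 0.0
```

```bash
python3 -c "
from plan import *
delta(*tgt[4],.060,yaw[4])"
```

```text
t 12.78 pos [0.605  0.1401 0.0711] rpy [180.    -0.    49.25] F [0.6 0.1 0.2] w 0.0002
shift [-0.0001 -0.0001  0.0111] turn [ 0.   -0.    0.25]
```

Emit:
move_arm:
  rows: "0 0 0 0 0 0.003 0; 0 0 0 0 0 0.002 0; 0 0 0 0 0 0.002 0; 0 0 0 0 0 0.002 0; 0 0 0 0 0 0.0015 0; 0 0 0 0 0 0.0012 0; 0 0 0 0 0 0 0; 0 0 0 0 0 0 0"

```text
t: 13.78
eef_pos: [0.6049, 0.14, 0.0602]
ee_rot: [3.141, -0.0, 0.86]
force: [-3.9, -2.0, 6.1]
width: 0.0004
gripper_force: 3.7
```

Emit:
move_arm:
  rows: "0 0 0 0 0 -0.0115 0; 0 0 -7.3 0 0 0 0; 0 0 -7.3 0 0 0 0; 0 0 -7.3 0 0 0 0; 0 0 0 0.001 -0.018 0 0; 0 0 0 0 -0.018 0 0; 0 0 0 0 -0.019 0 0; 0 0 0 0 0 0 0"

```text
t: 14.78
eef_pos: [0.5515, 0.1595, 0.0713]
ee_rot: [-3.142, -0.0, 1.243]
force: [0.6, 0.6, 1.2]
width: 0.0003
gripper_force: 0.0
```

Emit:
move_arm:
  rows: "0 0 0 0 0 0 0; 0 0 0 0 0 0 0"

```text
t: 15.02
eef_pos: [0.5535, 0.1589, 0.0709]
ee_rot: [3.141, -0.0, 1.242]
force: [-0.7, 1.4, -0.6]
width: 0.0004
gripper_force: 0.0
```

```bash
python3 -c "
from plan import *
delta(*tgt[5],.060,yaw[5]);print(arm.get_state()['q'])"
```

```text
t 15.03 pos [0.5535 0.1589 0.0709] rpy [ 1.7999e+02 -1.0000e-02  7.1160e+01] F [-0.7  1.4 -0.6] w 0.0004
shift [ 0.0001 -0.0004  0.0109] turn [ 0.01 -0.01  0.16]
[ 6.19223266e-01  3.55212722e-01 -4.12333892e-01  1.42213674e-04
 -8.02984647e-01  2.19337125e+00]
```

Emit:
move_arm:
  rows: "0 0 0 0 0 0.003 0; 0 0 0 0 0 0.002 0; 0 0 0 0 0 0.002 0; 0 0 0 0 0 0.002 0; 0 0 0 0 0 0.0015 0; 0 0 0 0 0 0.0012 0; 0 0 0 0 0 0 0; 0 0 0 0 0 0 0"

```text
t: 16.02
eef_pos: [0.5532, 0.1587, 0.0601]
ee_rot: [3.141, 0.0, 1.243]
force: [-2.9, -1.6, 9.1]
width: 0.0005
gripper_force: 4.9
```

Emit:
move_arm:
  rows: "0 0 0 0 0 -0.0118 0; 0 0 -7.3 0 0 0 0; 0 0 -7.3 0 0 0 0; 0 0 -7.3 0 0 0 0; 0 0 0 -0.002 -0.018 0 0; 0 0 0 -0.002 -0.018 0 0; 0 0 0 -0.002 -0.0188 0 0; 0 0 0 0 0 0 0"

```text
t: 17.02
eef_pos: [0.4981, 0.1499, 0.0716]
ee_rot: [3.141, -0.0, 1.625]
force: [-0.1, 0.7, -0.2]
width: 0.0005
gripper_force: 0.0
```

Emit:
move_arm:
  rows: "0 0 0 0 0 0 0; 0 0 0 0 0 0 0"

```text
t: 17.27
eef_pos: [0.4995, 0.1502, 0.0711]
ee_rot: [3.141, -0.0, 1.624]
force: [-0.3, -0.5, 0.7]
width: 0.0003
gripper_force: 0.0
```

```bash
python3 -c "
from plan import *
delta(*tgt[6],.060,yaw[6])"
```

```text
t 17.27 pos [0.4995 0.1502 0.0711] rpy [ 1.7997e+02 -1.0000e-02  9.3070e+01] F [-0.3 -0.5  0.7] w 0.0003
shift [-0.0003 -0.0006  0.0111] turn [ 0.03 -0.01  0.07]
```

Emit:
move_arm:
  rows: "0 0 0 0 -0.0005 0.003 0; 0 0 0 0 0 0.002 0; 0 0 0 0 0 0.002 0; 0 0 0 0 0 0.002 0; 0 0 0 0 0 0.0015 0; 0 0 0 0 0 0.0012 0; 0 0 0 0 0 0 0; 0 0 0 0 0 0 0"

```text
t: 18.27
eef_pos: [0.4983, 0.1499, 0.0601]
ee_rot: [3.141, 0.0, 1.625]
force: [-2.6, -1.2, 10.5]
width: 0.0008
gripper_force: 5.1
```

Stud6 is at its stop too. I'll stay low and slide outward before checking.

Emit:
move_arm:
  rows: "0 0 0 0 0 -0.02 0; 0 0 0 0 0 -0.022 0; 0 0 0 0.03 0 0 0; 0 0 0 0.04 0 0 0; 0 0 0 0.04 0 0 0; 0 0 0 0.04 0 0 0; 0 0 0 0 0 0 0; 0 0 0 0 0 0 0"

```text
t: 19.27
eef_pos: [0.4898, 0.2994, 0.1009]
ee_rot: [-3.141, 0.001, 1.625]
force: [-0.7, 0.1, -0.3]
width: 0.0006
gripper_force: 0.0
```

```bash
python3 - <<'E'
from meas import *
a,_=arm.grab_frame('side');b,_=arm.grab_frame('top')
cv2.imwrite('pics/e_side.png',a);cv2.imwrite('pics/e_top.png',b)
cv2.imwrite('pics/c5.png',np.hstack([cv2.resize(a[190:310,240:380],(467,400),interpolation=2),cv2.resize(b[180:300,200:300],(333,400),interpolation=2)]))
s=arm.get_state();print(s["eef_pos"],s["force"])
for n,p in(("top",b),("side",a)):measure(n,p)
E
```

```text
[0.49008355 0.29883684 0.10112112] [ 0.02821532 -0.73990011 -0.71940465]
top white [253.5 242.4] 2981.0 [0.5428 0.0512 0.053 ]
circle ((0.5441738963127136, 0.051213718950748444), 0.0835578665137291) ((0.5442046523094177, 0.051211509853601456), (0.1659538894891739, 0.16644050180912018), 137.11129760742188)
side white [279.1 271. ] 21.0 [0.6036 0.1404 0.053 ]
side white [268.  253.7] 20.0 [0.6385 0.0988 0.053 ]
side white [269.4 235.1] 17.0 [0.6467 0.0448 0.053 ]
side white [291.  245.6] 955.0 [0.5902 0.0649 0.053 ]
side white [281.2 220.4] 16.0 [ 0.6281 -0.0057  0.053 ]
side white [261.7 216.2] 20.0 [ 0.6778 -0.0088  0.053 ]
circle ((0.5668613910675049, 0.06357996165752411), 0.12369396537542343) ((0.5813190937042236, 0.06957971304655075), (0.15987713634967804, 0.24304313957691193), 8.408832550048828)
```

View pics/c5.png

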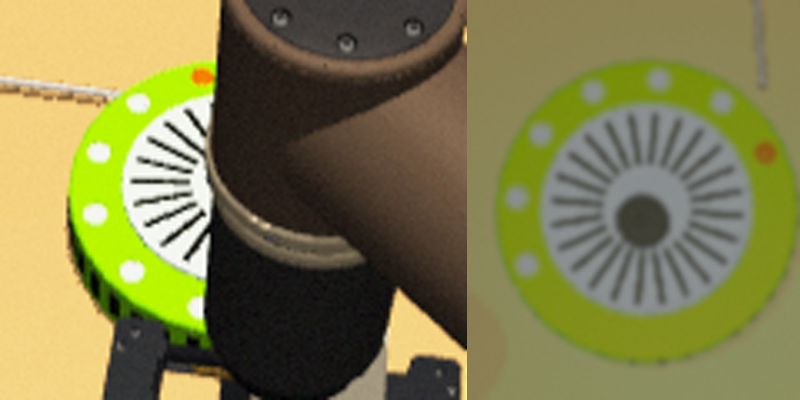

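In the top half all seven studs, from (525,265) round to orange at (765,152), now show as equal small dots. The disc centre hasn't moved and the bobbin still stands at (642,220). I'll raise the hand and hand in.

Emit:
move_arm:
  rows: "0 0 0 0 0 -0.03 0; 0 0 0 0 0 -0.03 0; 0 0 0 0 0 -0.03 0; 0 0 0 0 0 0 0; 0 0 0 0 0 0 0; 0 0 0 0 0 0 0"

```text
t: 20.12
eef_pos: [0.4899, 0.2989, 0.1903]
ee_rot: [-3.14, 0.001, 1.624]
force: [0.2, 0.4, -0.6]
width: 0.0006
gripper_force: 0.0
```

```bash
python3 -c "
from station import arm
print(arm.job_done())"
```

```text
the job is handed in; nothing more can be done
None
```

I pressed all seven studs down to their stops in order, in one low pass with about 10 N at most read at the tool; the housing and bobbin looked unmoved in the last top view, the hand is clear, and the job was handed in at about 20 s (no verdict returned).

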